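# Load and clamp a keyed tube carrier on the bench shaker

## Task

Load the blue tube carrier into the bench shaker: pinch the clamp's two orange side buttons together to free it and slide it back clear of the nest, then set the carrier flat in the nest, the one way round that its cut corner allows. Pinch the buttons again, slide the clamp fully forward so that its steel lip covers the carrier's ledge, and let go so that it locks. Leave the other things on the bench where they are.

Things in the scene. Friction and masses are not known exactly. Their poses are not given: they have to be found in the camera images.
- shaker: Low white bench shaker, 252 x 142 mm, fixed on the bench; grey platform on top, 56 mm above the bench. Origin: centre of its underside. Its x axis runs along the clamp's track from the control panel end to the nest end, y to the left of that, z up. The track is two steel rails 8 mm high, 40 mm wide together, from x = -119 to +3 mm. Nothing else stands on the platform beside the clamp.
- clamp (a joint): Slide of the hold-down clamp along its track, m: 0 = fully home (lip 17 mm over the carrier's ledge), grows to 0.055 = drawn fully back, towards the shaker's -x. The lip overhangs the carrier's place while under 0.019; beyond 0.025 the nest is free. Buttons out: teeth lock it every 3 mm (about 60 N); both in: about 1 N slides it.
- clamp_grip (a point): Middle between the clamp's two orange buttons at half their height, 82 mm above the bench; moves with the clamp (joint 0: 22 mm towards -x from the shaker's origin). Axes as the shaker's. The buttons stick out of the two y sides, each face 22 mm along x and 15 mm high; faces 61 mm apart when out, 49 mm fully pressed. Black clamp block: 44 mm along x, 46 mm along y, 9 to 41 mm above the platform.
- clamp_lip (a point): Middle of the front edge of the clamp's steel lip, 51 mm along +x from clamp_grip; the lip is 40 mm wide along y, its underside 10 mm and its top 15 mm above the platform.
- button_left (a joint): Orange button on the clamp's +y side, in m: 0 = out (locked), 0.006 = fully pressed in. Spring 10 N at rest to 14 N fully in; its locking teeth are free of the rail beyond 0.0025.
- button_right (a joint): The same on the clamp's -y side.
- carrier_mid (a point): Centre of the loose tube carrier (0.22 kg, 64 mm tall), 32 mm above its underside. Foot: aluminium plate 92 x 66 x 8 mm (its own x and y), corner at -x +y cut off at 45 degrees (22 mm legs), bare ledge 20 mm wide along its -x side. On it a blue block 60 x 50 mm up to 25 mm and four tubes with coloured caps up to 33 mm, centred about 22 mm either side along x and 16 mm along y.
- carrier_grip (a point): Where to grip the carrier: middle of its black bar handle, 24 mm above carrier_mid (56 mm above the underside). The bar is 40 mm long along the carrier's x, 12 mm thick along y, 16 mm high (48 to 64 mm above the underside); beside it, nothing but the caps reaches above 25 mm.
- carrier_cut (a point): Middle of the cut corner's edge on the top of the carrier's foot, 35 mm along -x and 22 mm along +y from the carrier's centre, 8 mm above its underside.
- nest_mid (a point): Where carrier_mid lies when the carrier is fully seated: 58 mm along +x from the shaker's origin, 88 mm above the bench. Axes as the shaker's; the carrier's axes must lie along them the same way round. The nest is a pocket 96 x 70 mm (x, y) on the platform within aluminium walls 6 mm high and wide with round tops, its -x +y corner cut off like the carrier's. Play 2 mm to each side.
- nest_cut (a point): Where carrier_cut lies when the carrier is fully seated.
- bottle: Bystander: white wash bottle with blue cap, 65 mm across, 184 mm tall, on the shaker's -y side. Origin on the bench.
- red_vial: Bystander: sample vial with red cap, 30 mm across, 57 mm tall, near the shaker's front left corner. Origin on the bench.
- bulb: Bystander: red rubber blower bulb, 50 mm across, 80 mm tall. Origin on the bench.
- vial: Bystander: sample vial with black cap, 27 mm across, 66 mm tall. Origin on the bench.
- slope_case: Obstacle, fixed: grey sample case with a sloping blue lid between the shaker and the carrier, farther from the robot than the carrier. It fills x 0.528 to 0.802 m and y 0.108 to 0.339 m, 209 mm tall at its end towards the shaker, sloping down to about 35 mm at the other end. Carry things round its robot side or over it. Origin: its underside, near the middle.

How it is judged:
By the outcome, as a careful person would: the job done as asked, in the order asked, and still so for the second after the job is handed in, with the robot touching nothing.
It also fails if it takes over 64 s, if anything falls off the work surface, if the arm or the gripper's body presses on something with over 40 N, if the wrist force passes 120 N, or if a joint passes its speed limit or range.

## Robot

A 6-joint arm with a two-finger parallel gripper is mounted at the origin on a cart in front of the work surface, level with it; the furniture and walls round the work are solid. World frame = base frame: x ahead of the robot, y to its left, z up, the work surface at z = 0. Lengths are in mm, angles in degrees, forces in N, time in s.
With the tool pointing down it reaches from about 300 to 850 mm from the base axis. Payload 4.2 kg.
Tool frame: the origin (TCP) lies on the centre line of the jaws, within the pads' length; the fingertips stand 14 mm ahead of it and the grasp point (between the pads) lies 5 mm behind it; x points along the fingers, y is the direction in which the jaws open and shut, and the axes are right-handed (so a half turn about x gives the same grasp; the last joint's range is limited). The gripper opens to 91 mm and grips with 3 to 60 N. Pads are 32 mm wide; open, the fingers measure 118 mm over their backs; the gripper's body (76 mm by 178 mm) begins 60 mm behind the grasp point.
Start: joints at [-77.12, 18.312, 89.639, -0, 72.044, -1.146], TCP at [139.361, -557.873, 207.676] pointing down, gripper open.
Joint ranges: [-177.97, 177.97], [-48.28, 115.42], [12.27, 149.76], [-77.06, 257.06], [2.81, 150.46], [-146.56, 146.56]. Speed limits (degrees/s): [147.25, 147.25, 180, 180, 180, 180].

## Interface

Orientations are given as [roll, pitch, yaw] about the fixed x, y, z axes, in that order (R = Rz(yaw) Ry(pitch) Rx(roll)).
In Python, from workcell import readout, optics, env gives the robot as it stands.
- The arm moves only by the shell command python3 -m creep 'ROWS' [OPENING] [FORCE]. ROWS is JSON, a list of rows, each an object with "translation": the shift along the world's x, y, z in cm, a list of three; "delta_rot": the turn, a rotation vector about the world's x, y, z in rad, a list of three. In form: [{"translation": [dx, dy, dz], "delta_rot": [rx, ry, rz]}, ...]. A call has 1 to 5 rows; each row shifts and turns the commanded pose from where the row before left it; what a row does not reach is not made up. A row lasts 1/12 s, in which the tool goes at most 41.7 mm and 7.16 degrees, less where a joint would pass 70% of its speed; a pose out of reach is approached as far as the arm can. A call with a gripper value outside its range is refused whole. OPENING is the gripper's target within -1 to 1 (fully open at 1, half-way at 0, shut at -1), set as the call begins (- or left out, the last holds). The fingers move at their own pace and stop on an object; FORCE is the grip in N (left out, the last holds). Time passes only in rows, so rows that do not move let the fingers close. It gives the time, the measured TCP pose, the force and the opening at its end, in the units of the state.
- readout.state(): the state, without advancing time (a new reading comes with each control period).
- optics.grab_frame(name): name is "side" or "top" or "wrist"; returns (picture, depth): 384x512x3 uint8, red, green, blue; 384x512 float32, mm along the optical axis (not along the pixel's ray), 0 where there is no reading.
- optics.camera_params(name): a dict with "mtx" (3x3 intrinsics, pixels), "R" (3x3) and "t" (3): a world point X has camera coordinates R X + t. Camera axes: x right, y down, z forward; pixel columns grow to the right and rows downward; lengths in mm; the calibration is good to about 2 mm. A picture is of the moment at which its call begins: read the wrist's pose just before it. camera_params takes no time and is no camera call; for the wrist camera it gives the pose at the moment of the call.
- env.job_done(): hands the job in, once; it reports no verdict.
The state is a dict: "time_s": time; "qpos": joint angles; "qvel": joint speeds; "effort": joint torques, N m; "ee_pos": TCP position; "ee_rot": TCP orientation; "force": force on the tool from outside, world axes, zero at the start; "torque": the same for the moment, N m; "gripper_width": finger opening in mm.
Only numpy, scipy, OpenCV 4.12 (cv2) and the standard library are available. Lean on these libraries where they do the work, as an engineer would, in place of code of your own. Each camera call takes 0.05 s, during which the arm holds its last target.

## Working session

There is one attempt and no reset: what is moved stays moved. The work goes in short steps, Python scripts to look and compute and a shell command to move; the robot and the scene stay as the last step left them, time stands still between calls to the robot, and variables do not carry over. Pictures are saved under pics/ and viewed, and the job is handed in when it is done.

```bash
ls; mkdir -p pics
cat > h.py <<'E'
import numpy as np,cv2
from workcell import readout,optics,env
def grab(n,tag):
    p=optics.camera_params(n); im,d=optics.grab_frame(n)
    cv2.imwrite(f'pics/{tag}.png',cv2.cvtColor(im,cv2.COLOR_RGB2BGR)); np.savez(f'pics/{tag}.npz',im=im,d=d,K=p['mtx'],R=p['R'],t=p['t'])
def load(tag):
    return np.load(f'pics/{tag}.npz')
def px(tag,u,v,z=None):
    f=load(tag);K,R,t=f['K'],f['R'],np.array(f['t']).ravel()
    r=np.linalg.inv(K)@[u,v,1.]
    if z is None:
        d=f['d'];w=d[int(v)-1:int(v)+2,int(u)-1:int(u)+2];w=w[w>0];dd=np.median(w) if len(w) else np.nan
        return R.T@(r*dd-t)
    c=-R.T@t; q=R.T@r
    return c+q*(z-c[2])/q[2]
def proj(tag,X):
    f=load(tag);c=f['K']@(f['R']@np.array(X)+np.array(f['t']).ravel());return c[:2]/c[2]
def crop(tag,x0,y0,x1,y1,s,out):
    im=cv2.imread(f'pics/{tag}.png')[y0:y1,x0:x1]
    cv2.imwrite(f'pics/{out}.png',cv2.resize(im,None,fx=s,fy=s,interpolation=cv2.INTER_CUBIC))
E
python3 - <<'E'
from h import *
print(readout.state())
grab('top','top0');grab('side','side0')
E
```

```text
pics
{'time_s': 0.0, 'qpos': array([-7.71197418e+01,  1.83514759e+01,  8.97077166e+01, -1.85784336e-04,
        7.20430269e+01, -1.14650160e+00]), 'qvel': array([ 0.03048814,  0.01150525, -0.01724599, -0.05924642, -0.0832475 ,
       -0.01237896]), 'effort': array([-4.73939019e-05, -4.12464237e+01, -2.31975389e+01,  7.29007297e-02,
        4.58333921e-02, -1.52636926e-04]), 'ee_pos': array([ 139.24277074, -557.34531436,  206.81306521]), 'ee_rot': array([-91.04749638,  89.89778036, 102.97932088]), 'force': array([ 1.12904902, -1.01961654,  0.31348869]), 'torque': array([-0.0354025 ,  0.00955539,  0.00646994]), 'gripper_width': 90.9877992604281}
```

View pics/top0.png

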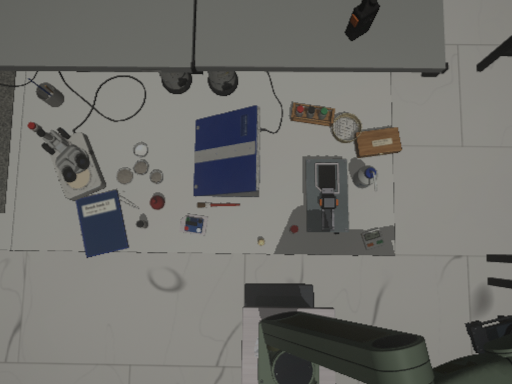

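View pics/side0.png

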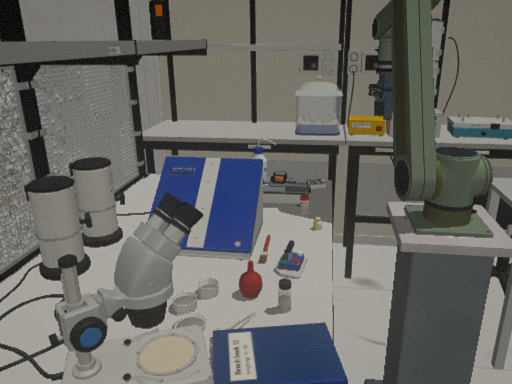

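The top view has the shaker at about (326,195), the clamp at (329,202), the carrier at (194,224) and the case at (227,150). The side view has the carrier at (291,262).

Run:
```python
from h import *
crop('top0',285,145,395,255,7,'c1');crop('top0',165,190,275,255,7,'c2')
for u,v in [(329,202),(326,165),(326,175),(194,224),(312,220),(340,220),(303,157),(349,157)]: print(u,v,px('top0',u,v).round(1))
```

```text
329 202 [ 507.5 -127.6   96.6]
326 165 [ 640.6 -124.8   53.5]
326 175 [ 604.6 -123.7   59.1]
194 224 [429.1 323.9  63.5]
312 220 [449.4 -75.9  57.1]
340 220 [ 451.  -171.    56.1]
303 157 [ 6.79e+02 -5.06e+01 -3.00e-01]
349 157 [ 681.1 -215.3    0.7]
```

View pics/c1.png

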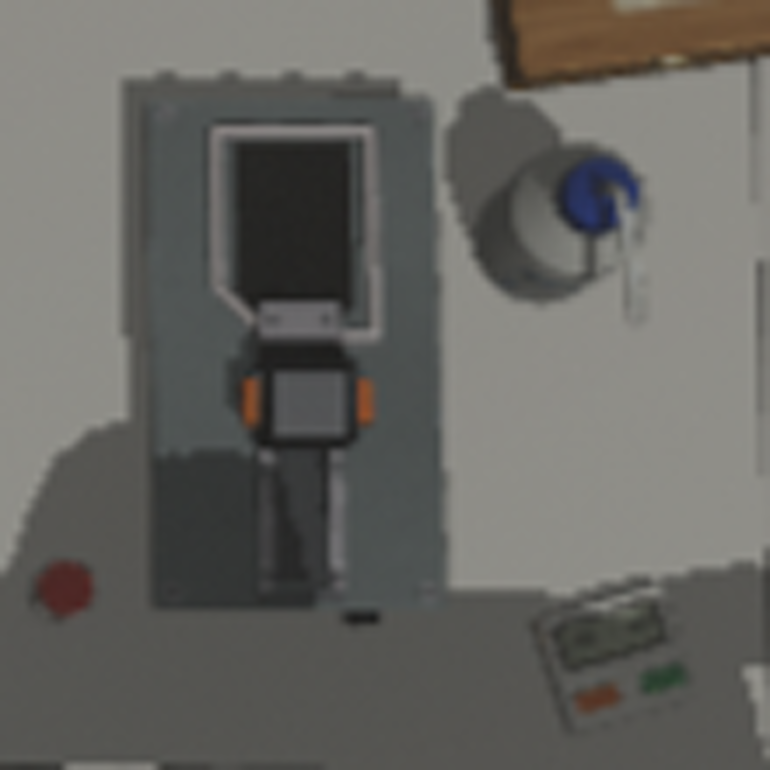

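View pics/c2.png

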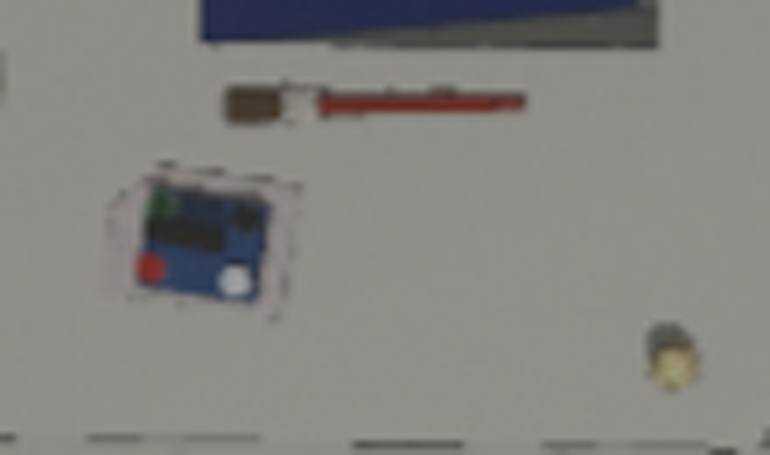

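The crop shows the shaker nearly axis-aligned. The nest's cut corner is at the lower left, and the orange buttons are at crop (250,400) and (366,400). The carrier's cut corner is at the upper left, so its +x points image-right and slightly down (yaw about -97).

Run:
```python
from h import *
from scipy.spatial.transform import Rotation as Ro
s=readout.state();print(Ro.from_euler('xyz',s['ee_rot'],degrees=True).as_matrix().round(3))
P=lambda x,y,z:px('top0',285+x/7,145+y/7,z).round(1)
for n,a in dict(UL=(212,128,62),UR=(378,128,62),BR=(380,338,62),btL=(250,400,89),btR=(366,400,89),topc=(310,405,97),platUR=(434,95,56),platBR=(448,605,56),platUL=(145,100,56),platBL=(152,605,56)).items():print(n,P(*a))
Q=lambda x,y,z:px('top0',165+x/7,190+y/7,z).round(1)
for n,a in dict(barL=(148,230,64),barR=(224,240,64),blUL=(150,183,57),blUR=(270,203,57),blBR=(258,300,57),blBL=(138,285,57)).items():print(n,Q(*a))
p=optics.camera_params('wrist');print(p)
```

```text
[[-0.     0.242 -0.97 ]
 [ 0.002 -0.97  -0.242]
 [-1.    -0.002 -0.   ]]
UL [644.4 -86.7  62. ]
UR [ 645.6 -168.1   62. ]
BR [ 541.6 -168.2   62. ]
btL [ 507.4 -101.2   89. ]
btR [ 508.2 -156.4   89. ]
topc [ 504.6 -128.4   97. ]
platUR [ 663.7 -196.9   56. ]
platBR [ 412.8 -201.    56. ]
platUL [659.2 -54.4  56. ]
platBL [410.5 -58.2  56. ]
barL [432.5 350.7  64. ]
barR [428.3 313.7  64. ]
blUL [455.8 351.7  57. ]
blUR [447.  292.8  57. ]
blBR [399.9 297.2  57. ]
blBL [406.2 355.7  57. ]
{'mtx': array([[336.89269619,   0.        , 257.04647417],
       [  0.        , 336.89269619, 199.68564377],
       [  0.        ,   0.        ,   1.        ]]), 'R': array([[ 0.24267838, -0.97010555, -0.00155601],
       [-0.94267438, -0.23619442,  0.23574821],
       [-0.22906816, -0.05574418, -0.97181293]]), 't': array([-574.38393808,  -27.02301788,  388.92549777])}
```

Run:
```python
from h import *
P=lambda x,y,z:px('top0',285+x/7,145+y/7,z).round(1)
print('cap',P(595,195,175),'nozzletip',P(635,320,170), 'vial',P(65,588,57))
for x,y in [(595,195),(540,230),(570,180),(635,310),(65,588),(240,270)]: print(px('top0',285+x/7,145+y/7).round(1))
```

```text
cap [ 593.8 -245.1  175. ] nozzletip [ 537.7 -263.4  170. ] vial [418. -16.  57.]
[ 597.9 -251.1  151.5]
[ 586.8 -233.5  118.1]
[ 605.  -240.   150.4]
[ 5.658e+02 -3.087e+02  3.000e-01]
[418.  -16.1  55.4]
[ 574.8 -101.    56.7]
```

```bash
python3 -m creep '[{"translation":[4,4.1,0.3],"delta_rot":[0,0,-0.06]},{"translation":[3.5,4.1,0.3],"delta_rot":[0,0,-0.06]},{"translation":[3.5,4.1,0.3],"delta_rot":[0,0,-0.06]},{"translation":[3,3,0.3],"delta_rot":[0,0,-0.05]},{"translation":[3,3,0.3],"delta_rot":[0,0,0]}]'
```

```text
time_s: 0.52
ee_pos: [281.8, -404.2, 220.1]
ee_rot: [-61.5, 90.0, 119.2]
force: [0.9, -0.6, 0.4]
gripper_width: 90.9
```

```bash
python3 -m creep '[{"translation":[3,4,0],"delta_rot":[0,0,0]},{"translation":[3,4,0],"delta_rot":[0,0,0]},{"translation":[3,4,0],"delta_rot":[0,0,0]},{"translation":[2.5,4,0],"delta_rot":[0,0,0]},{"translation":[2.5,3,0],"delta_rot":[0,0,0]}]'; python3 -m creep '[{"translation":[2,3,0],"delta_rot":[0,0,0]},{"translation":[1,2,0],"delta_rot":[0,0,0]},{"translation":[0,0,0],"delta_rot":[0,0,0]},{"translation":[0,0,0],"delta_rot":[0,0,0]}]'
```

```text
time_s: 0.93
ee_pos: [403.4, -238.1, 220.2]
ee_rot: [-36.3, 89.9, 144.6]
force: [0.8, -0.6, 0.3]
gripper_width: 91.1
time_s: 1.27
ee_pos: [433.4, -189.9, 220.0]
ee_rot: [10.7, 89.9, -168.3]
force: [0.3, 0.6, -0.3]
gripper_width: 91.2
```

```bash
python3 -m creep '[{"translation":[1.5,2,0],"delta_rot":[0,0,0]},{"translation":[1.5,2,0],"delta_rot":[0,0,0]},{"translation":[1.5,2,0],"delta_rot":[0,0,0]},{"translation":[0,0,0],"delta_rot":[0,0,0]}]'
python3 - <<'E'
from h import *
from scipy.spatial.transform import Rotation as Ro
s=readout.state();print(s['ee_pos'],Ro.from_euler('xyz',s['ee_rot'],degrees=True).as_matrix().round(3))
grab('wrist','w1')
f=load('w1');print(-f['R'].T@f['t'])
E
```

```text
time_s: 1.6
ee_pos: [479.8, -129.6, 220.1]
ee_rot: [-134.8, 89.9, 46.1]
force: [0.1, 0.2, -0.9]
gripper_width: 91.2
[ 479.81524558 -129.59616389  220.12567741] [[ 0.001  0.016 -1.   ]
 [ 0.001 -1.    -0.016]
 [-1.    -0.001 -0.001]]
[ 545.29266143 -128.95897778  396.71874533]
```

View pics/w1.png

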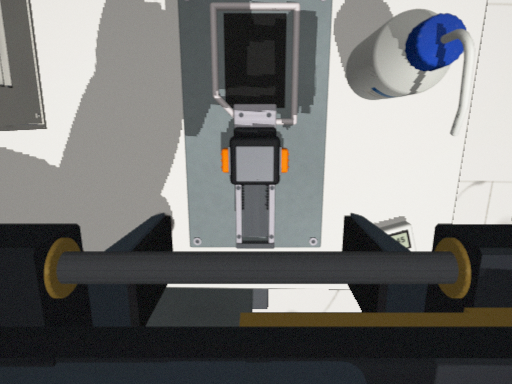

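The wrist view shows the nest outer corners at (212,5), (298,5) and (296,123), the clamp top at (255,163), the buttons at (225,160) and (284,160), and the lip's front edge at row 104. The bottle is clear to the right.

Run:
```python
from h import *
crop('w1',170,0,340,255,3,'c3')
```

```text
(no output)
```

View pics/c3.png

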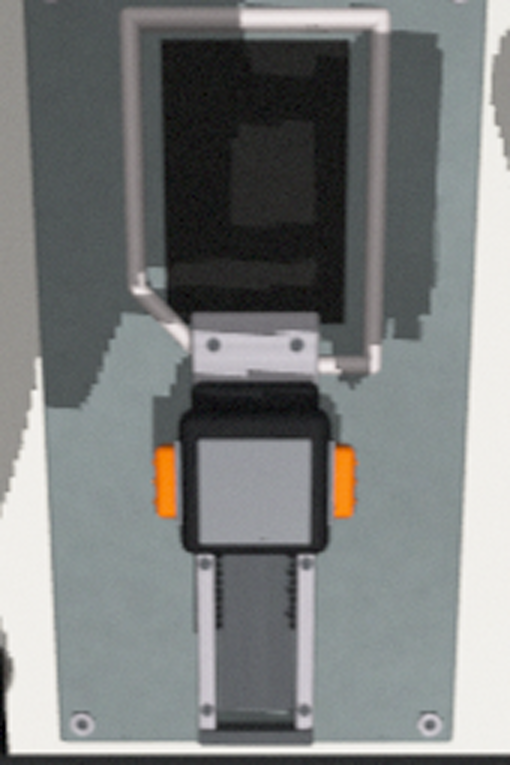

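Run:
```python
from h import *
P=lambda x,y,z:px('w1',170+x/3,y/3,z).round(1)
for n,a in dict(UL=(131,18,60),UR=(380,18,60),BR=(375,364,60),LB=(138,285,60),lipL=(193,313,71),lipR=(318,313,71),btL=(166,482,89.5),btR=(345,482,89.5),btLo=(154,482,86),btRo=(356,482,86),blkL=(182,490,95),blkR=(328,490,95),topUL=(197,440,97),topDR=(312,542,97),platBL=(61,740,56),platBR=(452,740,56),platUL=(24,10,56),platUR=(487,10,56),railL=(198,735,64),railR=(313,735,64),s1=(82,724,57),s2=(430,724,57)).items():print(n,P(*a))
```

```text
UL [643.2 -87.9  60. ]
UR [ 644.4 -162.8   60. ]
BR [ 543.  -165.6   60. ]
LB [566.3 -89.   60. ]
lipL [ 557.6 -107.3   71. ]
lipR [ 558.2 -146.1   71. ]
btL [ 507.3 -100.3   89.5]
btR [ 508.1 -154.7   89.5]
btLo [506.8 -96.3  86. ]
btRo [ 507.8 -158.4   86. ]
blkL [ 505.6 -105.6   95. ]
blkR [ 506.3 -149.3   95. ]
topUL [ 520.7 -110.2   97. ]
topDR [ 490.8 -144.8   97. ]
platBL [409.8 -58.9  56. ]
platBR [ 412.1 -199.2   56. ]
platUL [646.1 -54.9  56. ]
platUR [ 648.3 -195.6   56. ]
railL [ 415.6 -108.6   64. ]
railR [ 416.3 -148.8   64. ]
s1 [416.4 -66.8  57. ]
s2 [ 418.4 -190.8   57. ]
```

Shaker yaw is about +0.95°, its centre about (535.5,-127.2), the nest about (593.5,-126.2), and clamp_grip about (507.2,-127.6), so the clamp joint is near 6 mm. Next I descend on the clamp.

```bash
python3 -m creep '[{"translation":[1.4,0.2,-2],"delta_rot":[0,0,0]},{"translation":[1.4,0,-3],"delta_rot":[0,0,0]},{"translation":[0,0,-3],"delta_rot":[0,0,0]},{"translation":[0,0,-3],"delta_rot":[0,0,0]},{"translation":[0,0,-1.5],"delta_rot":[0,0,0]}]';python3 -m creep '[{"translation":[0,0,-1],"delta_rot":[0,0,0]},{"translation":[0,0,-0.6],"delta_rot":[0,0,0]},{"translation":[0,0,0],"delta_rot":[0,0,0]}]'
```

```text
time_s: 2.07
ee_pos: [503.2, -129.9, 91.9]
ee_rot: [-7.9, 89.6, 172.9]
force: [-0.8, 0.4, -0.1]
gripper_width: 91.1
time_s: 2.32
ee_pos: [505.5, -129.6, 78.7]
ee_rot: [-1.1, 89.9, 179.7]
force: [0.1, -0.2, 1.2]
gripper_width: 91.4
```

```bash
python3 -m creep '[{"translation":[0.15,0.2,-0.15],"delta_rot":[0,0,0]},{"translation":[0,0,0],"delta_rot":[0,0,0]},{"translation":[0,0,0],"delta_rot":[0,0,0]}]' -1 30; python3 -m creep '[{"translation":[0,0,0],"delta_rot":[0,0,0]},{"translation":[0,0,0],"delta_rot":[0,0,0]},{"translation":[0,0,0],"delta_rot":[0,0,0]},{"translation":[0,0,0],"delta_rot":[0,0,0]}]'
```

```text
time_s: 2.57
ee_pos: [508.6, -126.9, 79.0]
ee_rot: [160.0, 89.9, -19.1]
force: [0.3, 0.5, -0.2]
gripper_width: 74.2
time_s: 2.9
ee_pos: [508.2, -126.4, 78.5]
ee_rot: [-165.4, 89.9, 15.5]
force: [-0.1, 2.5, 4.6]
gripper_width: 48.4
```

Both buttons are fully pressed, with the opening at 48.4 mm. Next I slide the clamp back.

```bash
python3 -m creep '[{"translation":[-0.6,0,0],"delta_rot":[0,0,0]},{"translation":[-1,-0.02,0],"delta_rot":[0,0,0]},{"translation":[-1,-0.02,0],"delta_rot":[0,0,0]},{"translation":[-1,-0.02,0],"delta_rot":[0,0,0]},{"translation":[-0.8,-0.02,0],"delta_rot":[0,0,0]}]';python3 -m creep '[{"translation":[-0.2,0,0],"delta_rot":[0,0,0]},{"translation":[0,0,0],"delta_rot":[0,0,0]},{"translation":[0,0,0],"delta_rot":[0,0,0]}]'
```

```text
time_s: 3.32
ee_pos: [462.8, -127.1, 78.5]
ee_rot: [-155.2, 89.9, 25.6]
force: [1.9, 3.6, 5.2]
gripper_width: 48.6
time_s: 3.57
ee_pos: [460.5, -127.1, 78.5]
ee_rot: [-49.3, 90.0, 131.5]
force: [0.4, 2.8, 7.1]
gripper_width: 48.4
```

```bash
python3 -m creep '[{"translation":[0,0,0],"delta_rot":[0,0,0]},{"translation":[0,0,0],"delta_rot":[0,0,0]},{"translation":[0,0,0],"delta_rot":[0,0,0]},{"translation":[0,0,0],"delta_rot":[0,0,0]}]' 1; python3 -m creep '[{"translation":[0,0,2],"delta_rot":[0,0,0]},{"translation":[0,0,4],"delta_rot":[0,0,0]},{"translation":[0,0,4],"delta_rot":[0,0,0]},{"translation":[0,0,4],"delta_rot":[0,0,0]},{"translation":[0,0,2],"delta_rot":[0,0,0]}]'
python3 - <<'E'
from h import *
grab('wrist','w2')
E
```

```text
time_s: 3.9
ee_pos: [460.5, -127.6, 77.6]
ee_rot: [20.3, 89.9, -158.8]
force: [-0.0, 0.6, -0.3]
gripper_width: 72.2
time_s: 4.32
ee_pos: [462.9, -128.3, 242.2]
ee_rot: [154.3, 89.6, -24.8]
force: [1.6, -0.0, -0.6]
gripper_width: 91.1
```

View pics/w2.png

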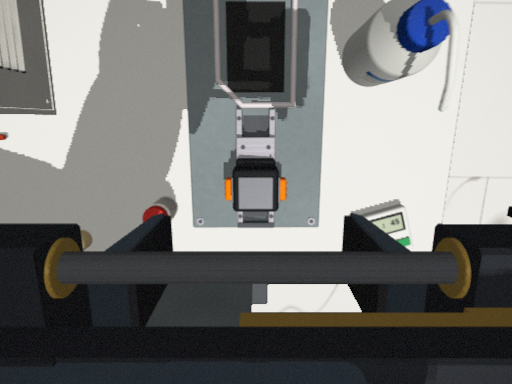

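The clamp is drawn back: its lip front is at row 137, clear of the nest's rear wall at row 104. Next I go round the robot side of the case to look at the carrier.

```bash
python3 -m creep '[{"translation":[-1.5,3.5,0],"delta_rot":[0,0,0.115]},{"translation":[-1.5,3.5,0],"delta_rot":[0,0,0.115]},{"translation":[-1.5,3.5,0],"delta_rot":[0,0,0.115]},{"translation":[-1.5,3.5,0],"delta_rot":[0,0,0.115]},{"translation":[-1,3.5,0],"delta_rot":[0,0,0.115]}]'; python3 -m creep '[{"translation":[0,3.5,0],"delta_rot":[0,0,0.12]},{"translation":[0,3.5,0],"delta_rot":[0,0,0.12]},{"translation":[0,3.5,0],"delta_rot":[0,0,0.12]},{"translation":[0,3.5,0],"delta_rot":[0,0,0.12]},{"translation":[0,3.5,0],"delta_rot":[0,0,0.12]}]'; python3 -m creep '[{"translation":[0.7,3,0],"delta_rot":[0,0,0.12]},{"translation":[0.7,2,0],"delta_rot":[0,0,0.12]},{"translation":[0.7,0,0],"delta_rot":[0,0,0]}]';python3 - <<'E'
from h import *
from scipy.spatial.transform import Rotation as Ro
s=readout.state();print(s['ee_pos'],Ro.from_euler('xyz',s['ee_rot'],degrees=True).as_matrix().round(3))
E
```

```text
time_s: 4.78
ee_pos: [389.4, 48.1, 237.0]
ee_rot: [-4.7, 89.9, -150.6]
force: [0.7, -0.0, -0.2]
gripper_width: 91.1
time_s: 5.2
ee_pos: [390.9, 223.5, 237.0]
ee_rot: [0.2, 89.9, -111.2]
force: [0.3, 0.6, -0.6]
gripper_width: 91.0
time_s: 5.45
ee_pos: [412.6, 275.3, 236.6]
ee_rot: [-86.3, 89.9, 176.0]
force: [0.0, 0.3, 0.3]
gripper_width: 91.1
[412.57511471 275.28401439 236.61910961] [[-0.001  0.991 -0.134]
 [ 0.    -0.134 -0.991]
 [-1.    -0.001  0.   ]]
```

Run:
```python
from h import *
grab('wrist','w3'); print(readout.state()['ee_pos'])
```

```text
[413.86043574 273.30454713 236.58398568]
```

View pics/w3.png

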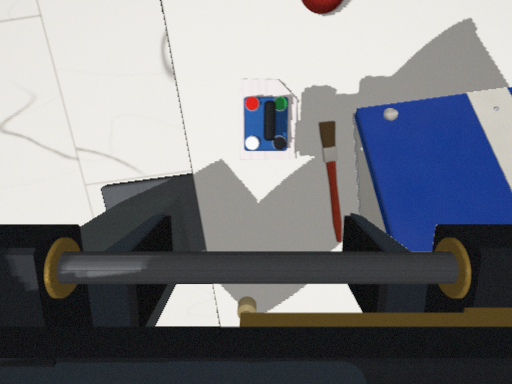

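The carrier is at about (267,120) with its cut corner at (287,87). The brush lies to its right at (333,180).

Run:
```python
from h import *
crop('w3',225,65,310,170,7,'c4')
```

```text
(no output)
```

View pics/c4.png

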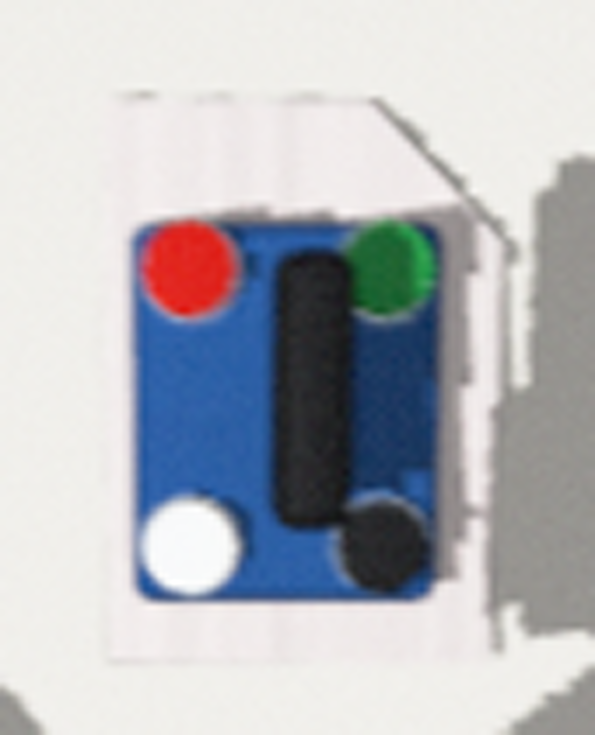

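Run:
```python
from h import *
P=lambda x,y,z:px('w3',225+x/7,65+y/7,z)
r,g,w,b=[P(*a,33) for a in [(190,270),(390,270),(190,545),(382,545)]]
print(r,g,w,b, 'centre',(r+g+w+b)/4)
x=(w+b-r-g)/2;y=(g+b-r-w)/2
print('xaxis',np.degrees(np.arctan2(x[1],x[0])),np.linalg.norm(x),'y',np.degrees(np.arctan2(y[1],y[0])),np.linalg.norm(y))
a,c=P(315,250,64),P(312,528,64);print('bar',(a+c)/2,np.degrees(np.arctan2(*(c-a)[1::-1])),np.linalg.norm(c-a))
bl=[P(*q,25) for q in [(135,225),(440,225),(135,600),(435,600)]];print('blk',np.mean(bl,0))
A,B,C,D=P(115,95,8),P(108,660,8),P(497,650,8),P(513,240,8)
print(A,B,C,D);print('plate centre',(A+C)/2, np.degrees(np.arctan2(*(B-A)[1::-1])),np.linalg.norm(B-A),np.linalg.norm(C-B))
for q in [(313,390),(190,270),(200,400),(60,400)]: print(px('w3',225+q[0]/7,65+q[1]/7))
```

```text
[417.63355544 356.18791825  33.        ] [448.38064354 352.05298338  33.        ] [411.87050447 314.4108842   33.        ] [442.19102662 310.33607488  33.        ] centre [430.01893252 333.24696518  33.        ]
xaxis -98.14688852517644 42.17257614003737 y -7.656763299069357 30.808492828563118
bar [433.27380057 335.92138886  64.        ] -97.7813414848375 39.0133014890524
blk [429.79475663 332.10843695  25.        ]
[409.05505303 385.97399288   8.        ] [394.62682379 295.22671967   8.        ] [461.03276567 288.03621088   8.        ] [470.81700703 354.83973801   8.        ]
plate centre [435.04390935 337.00510188   8.        ] -99.03404100158784 91.88711223196346 66.7941055352756
[433.23573712 336.0479097   63.56261256]
[417.62830578 356.21103783  32.44083317]
[416.40623636 336.42567464  25.03443684]
[392.32851493 339.34664678  -1.11482204]
```

The bar is centred at (433.3,335.9) with its axis at about -98°. The tool's y is already at -7.7°, so I can descend.

```bash
python3 -m creep '[{"translation":[0.7,2.1,0],"delta_rot":[0,0,0]},{"translation":[0.7,2.1,-1],"delta_rot":[0,0,0]},{"translation":[0.5,2.1,-2],"delta_rot":[0,0,0]},{"translation":[0,0,-3],"delta_rot":[0,0,0]},{"translation":[0,0,-3],"delta_rot":[0,0,0]}]'; python3 -m creep '[{"translation":[0,0,-3],"delta_rot":[0,0,0]},{"translation":[0,0,-2.5],"delta_rot":[0,0,0]},{"translation":[0,0,-2],"delta_rot":[0,0,0]},{"translation":[0,0,0],"delta_rot":[0,0,0]}]'
```

```text
time_s: 5.92
ee_pos: [432.3, 334.7, 146.8]
ee_rot: [83.5, 89.9, -14.7]
force: [0.6, -1.2, -0.2]
gripper_width: 91.4
time_s: 6.25
ee_pos: [428.9, 331.5, 68.6]
ee_rot: [-40.6, 89.4, -138.8]
force: [-1.5, -0.6, 0.1]
gripper_width: 91.2
```

```bash
python3 -m creep '[{"translation":[0.3,0.2,-0.9],"delta_rot":[0,0,0]},{"translation":[0,0,-0.6],"delta_rot":[0,0,0]},{"translation":[0,0,0],"delta_rot":[0,0,0]}]'
python3 - <<'E'
from h import *
from scipy.spatial.transform import Rotation as Ro
s=readout.state();print(s['ee_pos'],Ro.from_euler('xyz',s['ee_rot'],degrees=True).as_matrix().round(3))
E
```

```text
time_s: 6.5
ee_pos: [435.1, 337.1, 57.8]
ee_rot: [45.5, 90.0, -52.6]
force: [-0.3, -0.1, 0.1]
gripper_width: 91.5
[435.13320235 337.08497002  57.77802039] [[ 0.     0.99  -0.142]
 [-0.    -0.142 -0.99 ]
 [-1.     0.     0.   ]]
```

```bash
python3 -m creep '[{"translation":[-0.17,-0.1,-0.6],"delta_rot":[0,0,0]},{"translation":[0,0,0],"delta_rot":[0,0,0]},{"translation":[0,0,0],"delta_rot":[0,0,0]}]'; python3 -m creep '[{"translation":[0,0,0],"delta_rot":[0,0,0]},{"translation":[0,0,0],"delta_rot":[0,0,0]},{"translation":[0,0,0],"delta_rot":[0,0,0]},{"translation":[0,0,0],"delta_rot":[0,0,0]},{"translation":[0,0,0],"delta_rot":[0,0,0]}]' -1 35;python3 -m creep '[{"translation":[0,0,0],"delta_rot":[0,0,0]},{"translation":[0,0,0],"delta_rot":[0,0,0]},{"translation":[0,0,0],"delta_rot":[0,0,0]},{"translation":[0,0,0],"delta_rot":[0,0,0]}]'
```

```text
time_s: 6.75
ee_pos: [433.0, 336.4, 52.1]
ee_rot: [113.0, 90.0, 15.0]
force: [0.2, -0.1, 0.2]
gripper_width: 91.1
time_s: 7.17
ee_pos: [433.1, 336.6, 52.0]
ee_rot: [119.7, 90.0, 21.6]
force: [0.2, -0.7, 0.1]
gripper_width: 60.6
time_s: 7.5
ee_pos: [433.1, 336.5, 51.8]
ee_rot: [42.5, 90.0, -55.6]
force: [-1.0, -0.1, 0.3]
gripper_width: 34.1
```

```bash
python3 -m creep '[{"translation":[0,0,0],"delta_rot":[0,0,0]},{"translation":[0,0,0],"delta_rot":[0,0,0]},{"translation":[0,0,0],"delta_rot":[0,0,0]},{"translation":[0,0,0],"delta_rot":[0,0,0]},{"translation":[0,0,0],"delta_rot":[0,0,0]}]';python3 -m creep '[{"translation":[0,0,0.5],"delta_rot":[0,0,0]},{"translation":[0,0,1.5],"delta_rot":[0,0,0]},{"translation":[0,0,2.5],"delta_rot":[0,0,0]},{"translation":[0,0,3],"delta_rot":[0,0,0]},{"translation":[-0.5,0,3],"delta_rot":[0,0,0]}]'
```

```text
time_s: 7.92
ee_pos: [432.9, 336.5, 51.7]
ee_rot: [-60.8, 90.0, -158.9]
force: [0.0, 0.8, -0.5]
gripper_width: 11.5
time_s: 8.33
ee_pos: [428.3, 336.1, 157.6]
ee_rot: [-17.9, 89.9, -116.0]
force: [1.6, 0.3, -2.5]
gripper_width: 12.0
```

Gripped (12 mm) and lifted. Next I carry it round the robot side while turning it by +99°.

```bash
python3 -m creep '[{"translation":[-1.3,-2,2],"delta_rot":[0,0,0.1]},{"translation":[-1.3,-3.3,1],"delta_rot":[0,0,0.12]},{"translation":[-0.7,-3.3,1],"delta_rot":[0,0,0.12]},{"translation":[-0.3,-3.3,0],"delta_rot":[0,0,0.12]},{"translation":[0,-3.3,0],"delta_rot":[0,0,0.12]}]'; python3 -m creep '[{"translation":[0,-3.3,0],"delta_rot":[0,0,0.12]},{"translation":[0,-3.3,0],"delta_rot":[0,0,0.12]},{"translation":[0,-3.3,0],"delta_rot":[0,0,0.12]},{"translation":[0,-3.3,0],"delta_rot":[0,0,0.12]},{"translation":[0,-3.3,0],"delta_rot":[0,0,0.12]}]'; python3 -m creep '[{"translation":[0,-3.3,0],"delta_rot":[0,0,0.12]},{"translation":[0.5,-3.3,0],"delta_rot":[0,0,0.12]},{"translation":[1,-3.3,0],"delta_rot":[0,0,0.12]},{"translation":[1.5,-2,0],"delta_rot":[0,0,0]},{"translation":[1,0,0],"delta_rot":[0,0,0]}]';python3 - <<'E'
from h import *
from scipy.spatial.transform import Rotation as Ro
s=readout.state();print(s['ee_pos'],Ro.from_euler('xyz',s['ee_rot'],degrees=True).as_matrix().round(3))
E
```

```text
time_s: 8.75
ee_pos: [391.1, 183.9, 197.7]
ee_rot: [77.4, 89.9, 12.9]
force: [0.5, -0.0, -3.0]
gripper_width: 11.7
time_s: 9.17
ee_pos: [392.0, 31.0, 197.1]
ee_rot: [19.7, 90.0, -13.1]
force: [0.4, 0.3, -2.9]
gripper_width: 11.4
time_s: 9.58
ee_pos: [432.7, -81.0, 197.2]
ee_rot: [-44.0, 89.9, -58.7]
force: [0.6, -0.4, -2.3]
gripper_width: 11.6
[432.70704951 -81.00704417 197.1879532 ] [[ 0.001  0.253  0.967]
 [-0.002  0.967 -0.253]
 [-1.    -0.002  0.002]]
```

```bash
python3 -m creep '[{"translation":[3,-1.5,0],"delta_rot":[0,0,0.1]},{"translation":[3.3,-1.5,0],"delta_rot":[0,0,0.1]},{"translation":[3.3,-1,0],"delta_rot":[0,0,0.073]},{"translation":[3.3,-0.4,0],"delta_rot":[0,0,0]},{"translation":[2,0,-1],"delta_rot":[0,0,0]}]'; python3 -m creep '[{"translation":[0,0,-1],"delta_rot":[0,0,0]},{"translation":[0,0,0],"delta_rot":[0,0,0]},{"translation":[0,0,0],"delta_rot":[0,0,0]}]';python3 - <<'E'
from h import *
from scipy.spatial.transform import Rotation as Ro
s=readout.state();print(s['ee_pos'],Ro.from_euler('xyz',s['ee_rot'],degrees=True).as_matrix().round(4))
E
```

```text
time_s: 10.0
ee_pos: [585.2, -122.3, 188.2]
ee_rot: [-12.0, 89.7, -10.8]
force: [0.2, -0.0, -1.3]
gripper_width: 11.7
time_s: 10.25
ee_pos: [579.2, -120.7, 175.8]
ee_rot: [164.7, 89.8, 165.9]
force: [-0.4, -0.5, -2.4]
gripper_width: 11.4
[ 579.19075756 -120.71423595  175.79148951] [[-0.004  -0.0215  0.9998]
 [ 0.001   0.9998  0.0215]
 [-1.      0.0011 -0.0039]]
```

```bash
python3 -m creep '[{"translation":[1.4,-0.55,-1.5],"delta_rot":[0,0,-0.004]},{"translation":[0,0,-1.5],"delta_rot":[0,0,0]},{"translation":[0,0,-0.5],"delta_rot":[0,0,0]},{"translation":[0,0,0],"delta_rot":[0,0,0]},{"translation":[0,0,0],"delta_rot":[0,0,0]}]';python3 - <<'E'
from h import *
from scipy.spatial.transform import Rotation as Ro
s=readout.state();print(s['ee_pos'],Ro.from_euler('xyz',s['ee_rot'],degrees=True).as_matrix().round(4))
grab('wrist','w4');grab('top','top4')
crop('top4',285,145,395,255,7,'c5')
E
```

```text
time_s: 10.67
ee_pos: [594.1, -126.8, 142.7]
ee_rot: [79.5, 90.0, 80.5]
force: [0.1, -0.6, -2.6]
gripper_width: 11.5
[ 594.10557374 -126.76903279  142.68781008] [[ 0.000e+00 -1.710e-02  9.999e-01]
 [ 1.000e-04  9.999e-01  1.710e-02]
 [-1.000e+00  1.000e-04  0.000e+00]]
```

View pics/w4.png

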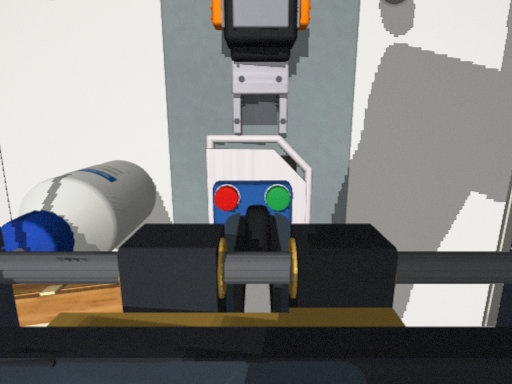

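View pics/c5.png

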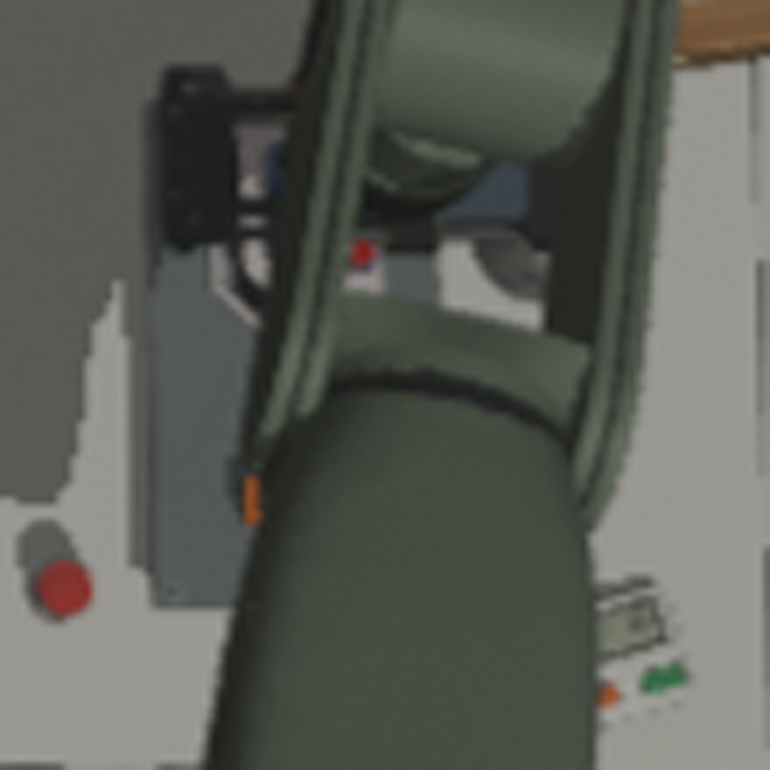

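In the wrist view the carrier's cut corner sits above the nest's cut corner (both at upper right, about (295,165)), so the orientation is right.

Run:
```python
from h import *
crop('w4',195,120,325,235,6,'c6')
# predicted plate outline (bottom z) and nest from estimates
P=lambda x,y,z:px('w4',195+x/6,120+y/6,z)
th=np.radians(0.95);s0=np.array([535.5,-127.2])
R=np.array([[np.cos(th),-np.sin(th)],[np.sin(th),np.cos(th)]])
for n,(x,y,z) in dict(wR=(58-51,38,60),wcutA=(58-51,16,60),wcutB=(58-29,38,60),wallmR=(58,38,60),BR=(58-51,-38,60)).items():
    w=s0+R@[x,y];q=proj('w4',[*w,z]);print(n,((q-[195,120])*6).round(0))
```

```text
wR [679. 108.]
wcutA [505. 108.]
wcutB [673. 281.]
wallmR [665. 499.]
BR [ 78. 107.]
```

View pics/c6.png

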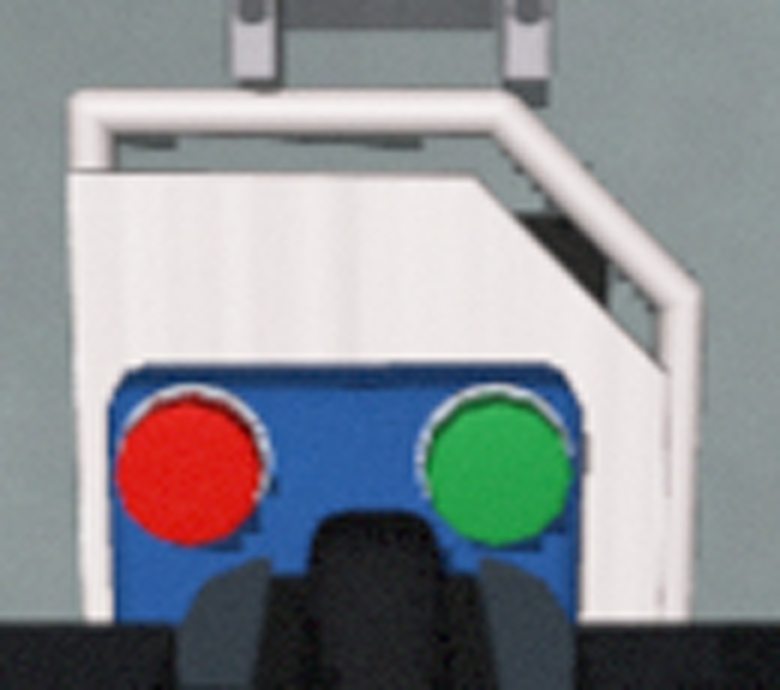

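Run:
```python
from h import *
P=lambda x,y,z:px('w4',195+x/6,120+y/6,z).round(1)
zt=142.7-51.5+8
print('plate',[P(*a,zt) for a in [(72,173),(473,177),(663,370),(84,600)]])
print(px('w4',195+200/6,120+280/6))
print('wall outer L, top', P(70,115,59),P(92,112,61),'cutA',P(508,110,61),'cutB',P(683,290,61),'R',P(678,500,61))
```

```text
plate [array([ 547.8, -160.2,   99.2]), array([ 547.5, -116.9,   99.2]), array([568.3, -95.3,  99.2]), array([ 596. , -159.7,   99.2])]
[ 559.2696582  -146.47947725   98.73189005]
wall outer L, top [ 544.2 -166.2   59. ] [ 543.6 -163.2   61. ] cutA [ 542.5 -110.8   61. ] cutB [564.9 -87.5  61. ] R [592.7 -86.7  61. ]
```

```bash
python3 -m creep '[{"translation":[0,0.2,-1],"delta_rot":[0,0,0]},{"translation":[0,0,-1],"delta_rot":[0,0,0]},{"translation":[0,0,-0.3],"delta_rot":[0,0,0]},{"translation":[0,0,0],"delta_rot":[0,0,0]},{"translation":[0,0,0],"delta_rot":[0,0,0]}]';python3 - <<'E'
from h import *
s=readout.state();print(s['ee_pos'])
grab('wrist','w5')
crop('w5',195,120,325,235,6,'c7')
E
```

```text
time_s: 11.18
ee_pos: [594.5, -124.9, 118.4]
ee_rot: [163.7, 89.9, 164.7]
force: [-0.4, 0.0, -1.6]
gripper_width: 11.5
[ 594.50182432 -124.93033496  118.35094868]
```

View pics/c7.png

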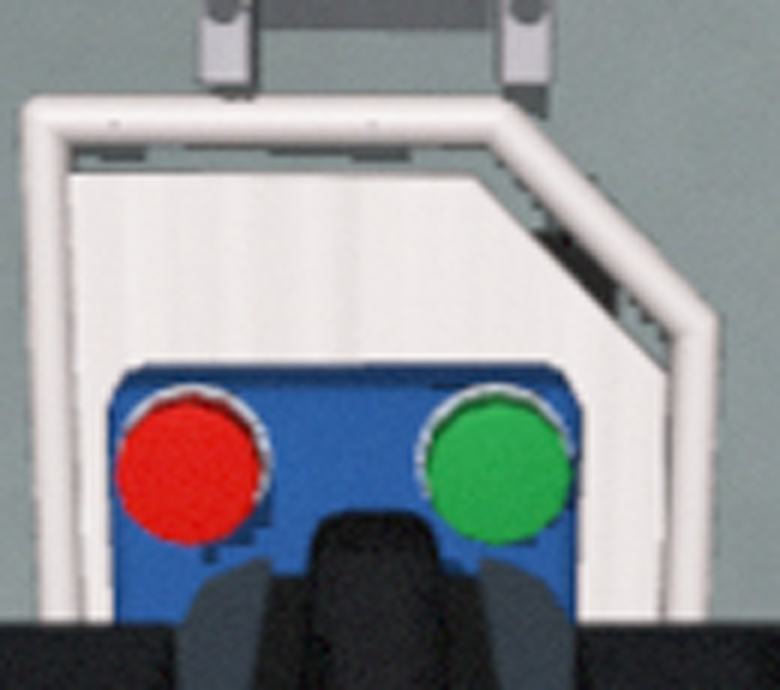

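Run:
```python
from h import *
P=lambda x,y,z:px('w5',195+x/6,120+y/6,z).round(1)
zt=118.4-51.5+8
print('plate',[P(*a,zt) for a in [(72,173),(473,177),(665,370),(84,600),(660,600)]])
print('wall', P(47,120,61),'cutA',P(505,120,61),'cutB',P(696,315,61),'L',P(60,600,61),'R',P(686,600,61))
```

```text
plate [array([ 548.1, -158.4,   74.9]), array([ 547.8, -115.1,   74.9]), array([568.6, -93.2,  74.9]), array([ 596.3, -157.9,   74.9]), array([595.2, -92.4,  74.9])]
wall [ 543.4 -163.2   61. ] cutA [ 542.5 -110.9   61. ] cutB [564.6 -87.8  61. ] L [ 600.7 -162.7   61. ] R [599.3 -87.1  61. ]
```

The plate is centred in the nest to within about 0.3 mm, so I lower it.

```bash
python3 -m creep '[{"translation":[0,0,-0.3],"delta_rot":[0,0,0]},{"translation":[0,0,-0.3],"delta_rot":[0,0,0]},{"translation":[0,0,-0.3],"delta_rot":[0,0,0]},{"translation":[0,0,0],"delta_rot":[0,0,0]}]';python3 -m creep '[{"translation":[0,0,-0.1],"delta_rot":[0,0,0]},{"translation":[0,0,0],"delta_rot":[0,0,0]}]'
```

```text
time_s: 11.57
ee_pos: [594.3, -124.9, 109.1]
ee_rot: [161.4, 89.9, 162.4]
force: [0.5, -0.1, -2.8]
gripper_width: 11.3
time_s: 11.73
ee_pos: [594.7, -125.0, 108.8]
ee_rot: [139.0, 90.0, 140.0]
force: [-0.0, -0.4, -1.3]
gripper_width: 11.5
```

```bash
python3 -m creep '[{"translation":[0,0,-0.1],"delta_rot":[0,0,0]},{"translation":[0,0,0],"delta_rot":[0,0,0]},{"translation":[0,0,0],"delta_rot":[0,0,0]}]';python3 -m creep '[{"translation":[0,0,-0.1],"delta_rot":[0,0,0]},{"translation":[0,0,0],"delta_rot":[0,0,0]}]'
```

```text
time_s: 11.98
ee_pos: [594.8, -125.0, 107.9]
ee_rot: [65.3, 90.0, 66.3]
force: [-0.6, -0.6, -3.1]
gripper_width: 11.5
time_s: 12.15
ee_pos: [594.9, -125.3, 107.7]
ee_rot: [-41.3, 89.9, -40.3]
force: [-1.3, -1.8, 2.5]
gripper_width: 11.7
```

Contact came at TCP z 107.7, which is the seated height. I release, rise and check.

```bash
python3 -m creep '[{"translation":[0,0,0],"delta_rot":[0,0,0]},{"translation":[0,0,0],"delta_rot":[0,0,0]},{"translation":[0,0,0],"delta_rot":[0,0,0]},{"translation":[0,0,0],"delta_rot":[0,0,0]}]' 0;python3 -m creep '[{"translation":[0,0,1],"delta_rot":[0,0,0]},{"translation":[0,0,3],"delta_rot":[0,0,0]},{"translation":[-1,0,4],"delta_rot":[0,0,0]},{"translation":[-2,0,3],"delta_rot":[0,0,0]},{"translation":[-3,0,2],"delta_rot":[0,0,0]}]' 1;python3 -m creep '[{"translation":[-3.5,0,0],"delta_rot":[0,0,0]},{"translation":[-2.5,0,0],"delta_rot":[0,0,0]},{"translation":[0,0,0],"delta_rot":[0,0,0]},{"translation":[0,0,0],"delta_rot":[0,0,0]}]'
python3 - <<'E'
from h import *
s=readout.state();print(s['ee_pos'])
grab('wrist','w6');grab('top','top6');grab('side','side6')
crop('top6',285,145,395,255,7,'c8')
E
```

```text
time_s: 12.48
ee_pos: [594.9, -124.9, 106.9]
ee_rot: [39.9, 90.0, 40.9]
force: [0.2, 0.8, 0.7]
gripper_width: 35.5
time_s: 12.9
ee_pos: [537.1, -125.4, 240.8]
ee_rot: [-12.9, 89.6, -11.9]
force: [0.6, -0.8, 0.7]
gripper_width: 68.5
time_s: 13.23
ee_pos: [474.3, -125.0, 238.3]
ee_rot: [-11.1, 89.9, -10.1]
force: [0.3, -0.6, 0.2]
gripper_width: 91.2
[ 474.31407864 -125.03994535  238.25043859]
```

View pics/w6.png

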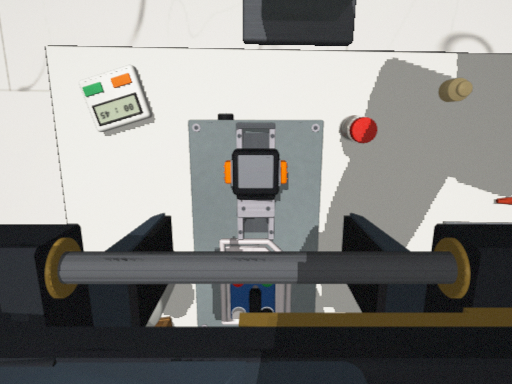

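View pics/c8.png

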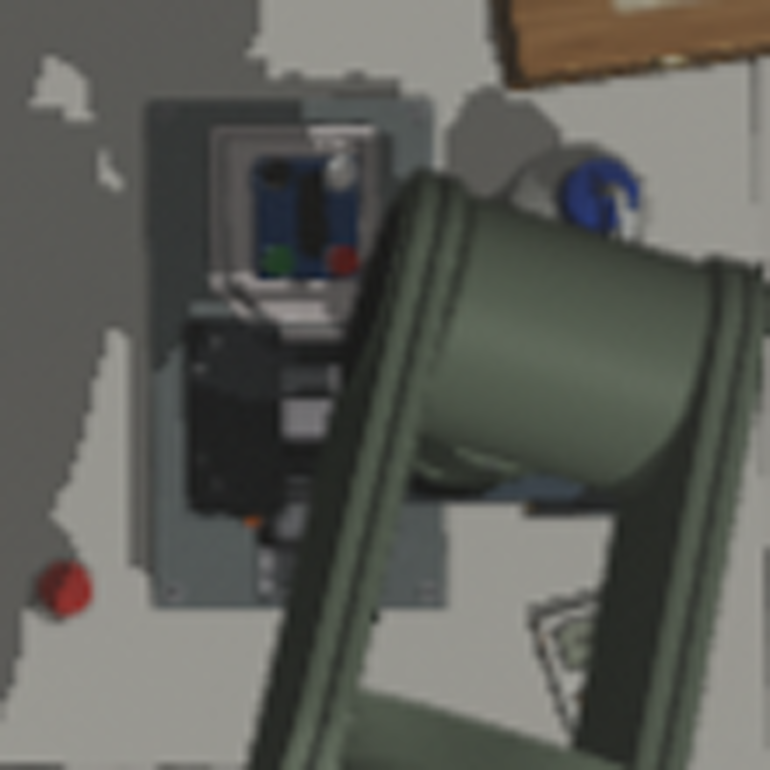

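The carrier sits in the nest with the green cap on the cut-corner side. The clamp's buttons are at wrist (228,172) and (284,172). I check that the ledge is level and measure the clamp.

Run:
```python
from h import *
for q in [(235,200),(235,160),(235,260),(300,310),(340,310),(370,180),(300,140),(345,262),(278,262),(315,200),(340,165)]: print(q,px('top6',285+q[0]/7,145+q[1]/7).round(1))
for a in [(228,172,89.5),(284,172,89.5),(256,172,97)]: print(px('w6',*a).round(1))
crop('w6',180,110,330,290,4,'c9')
```

```text
(235, 200) [608.5 -97.7  63.4]
(235, 160) [628.2 -97.7  64. ]
(235, 260) [578.9 -97.8  62.3]
(300, 310) [ 554.5 -129.1   64.2]
(340, 310) [ 554.6 -148.2   65.7]
(370, 180) [ 620.4 -164.8   57.7]
(300, 140) [ 638.7 -129.6   63.6]
(345, 262) [ 575.  -147.2   86.9]
(278, 262) [ 574.3 -114.9   88.1]
(315, 200) [ 599.5 -127.9  118.4]
(340, 165) [ 621.7 -144.7   89.5]
[ 460.  -153.8   89.5]
[459.1 -99.3  89.5]
[ 458.4 -126.6   97. ]
```

View pics/c9.png

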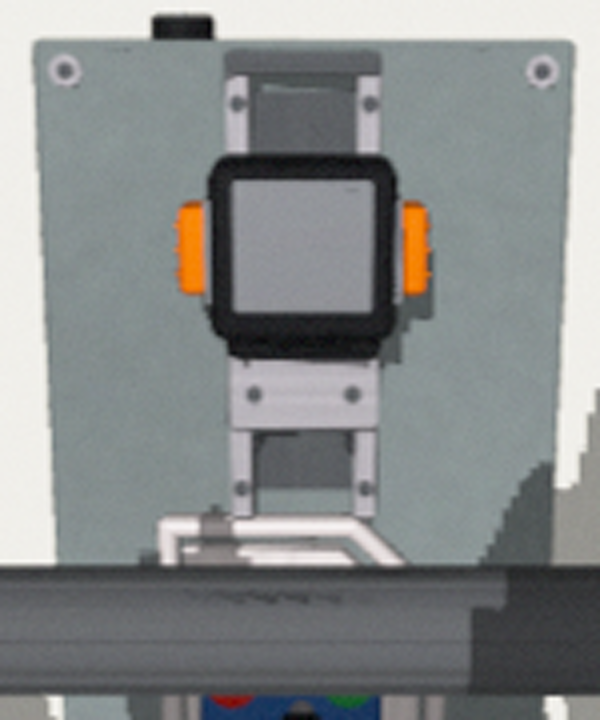

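The carrier's ledge and plate read z = 63–65 mm all round (nominal 64), so it is flat and seated. I go back down on the clamp.

```bash
python3 -m creep '[{"translation":[-1.4,-0.2,-1.5],"delta_rot":[0,0,0]},{"translation":[0,0,-3],"delta_rot":[0,0,0]},{"translation":[0,0,-3],"delta_rot":[0,0,0]},{"translation":[0,0,-3],"delta_rot":[0,0,0]},{"translation":[0,0,-2],"delta_rot":[0,0,0]}]' 1;python3 -m creep '[{"translation":[0,0,-1.8],"delta_rot":[0,0,0]},{"translation":[0,0,-1],"delta_rot":[0,0,0]},{"translation":[0,0,0],"delta_rot":[0,0,0]},{"translation":[0,0,0],"delta_rot":[0,0,0]}]'
```

```text
time_s: 13.8
ee_pos: [460.5, -126.6, 109.0]
ee_rot: [158.7, 89.8, 159.7]
force: [-0.3, -0.5, 0.7]
gripper_width: 91.5
time_s: 14.13
ee_pos: [461.4, -127.0, 83.3]
ee_rot: [155.8, 89.9, 156.8]
force: [0.6, -0.2, 0.2]
gripper_width: 91.3
```

```bash
python3 -m creep '[{"translation":[-0.1,-0.05,-0.55],"delta_rot":[0,0,0]},{"translation":[0,0,0],"delta_rot":[0,0,0]}]'; python3 -m creep '[{"translation":[0,0,0],"delta_rot":[0,0,0]},{"translation":[0,0,0],"delta_rot":[0,0,0]},{"translation":[0,0,0],"delta_rot":[0,0,0]},{"translation":[0,0,0],"delta_rot":[0,0,0]},{"translation":[0,0,0],"delta_rot":[0,0,0]}]' -1 30; python3 -m creep '[{"translation":[0,0,0],"delta_rot":[0,0,0]},{"translation":[0,0,0],"delta_rot":[0,0,0]},{"translation":[0,0,0],"delta_rot":[0,0,0]}]'
```

```text
time_s: 14.3
ee_pos: [460.1, -127.6, 78.3]
ee_rot: [-5.0, 90.0, -4.0]
force: [0.1, 0.6, 0.8]
gripper_width: 91.3
time_s: 14.72
ee_pos: [459.8, -127.3, 78.6]
ee_rot: [57.2, 90.0, 58.2]
force: [1.2, 9.4, 1.7]
gripper_width: 61.3
time_s: 14.97
ee_pos: [459.8, -127.1, 78.7]
ee_rot: [69.0, 89.9, 70.0]
force: [-1.1, 2.8, 3.5]
gripper_width: 48.2
```

```bash
python3 -m creep '[{"translation":[0.8,0.01,0],"delta_rot":[0,0,0]},{"translation":[1,0.02,0],"delta_rot":[0,0,0]},{"translation":[1,0.02,0],"delta_rot":[0,0,0]},{"translation":[1,0.02,0],"delta_rot":[0,0,0]},{"translation":[0.8,0.01,0],"delta_rot":[0,0,0]}]';python3 -m creep '[{"translation":[0.3,0,0],"delta_rot":[0,0,0]},{"translation":[0,0,0],"delta_rot":[0,0,0]}]'
```

```text
time_s: 15.38
ee_pos: [507.6, -126.4, 78.6]
ee_rot: [22.6, 89.9, 23.6]
force: [-1.0, 3.1, 5.7]
gripper_width: 48.0
time_s: 15.55
ee_pos: [511.1, -126.3, 78.6]
ee_rot: [11.2, 89.9, 12.2]
force: [0.9, 3.9, 5.3]
gripper_width: 48.3
```

```bash
python3 -m creep '[{"translation":[0.2,0,0],"delta_rot":[0,0,0]},{"translation":[0,0,0],"delta_rot":[0,0,0]}]';python3 -m creep '[{"translation":[0.15,0,0],"delta_rot":[0,0,0]},{"translation":[0,0,0],"delta_rot":[0,0,0]}]'
```

```text
time_s: 15.72
ee_pos: [512.3, -126.4, 78.6]
ee_rot: [19.1, 89.9, 20.1]
force: [1.3, 3.0, 4.3]
gripper_width: 48.3
time_s: 15.88
ee_pos: [513.5, -126.3, 78.6]
ee_rot: [24.9, 89.9, 25.8]
force: [-0.9, 4.8, 4.2]
gripper_width: 47.9
```

```bash
python3 -m creep '[{"translation":[0.15,0,0],"delta_rot":[0,0,0]},{"translation":[0,0,0],"delta_rot":[0,0,0]}]';python3 -m creep '[{"translation":[0.1,0,0],"delta_rot":[0,0,0]},{"translation":[0,0,0],"delta_rot":[0,0,0]}]'
```

```text
time_s: 16.05
ee_pos: [513.6, -126.3, 78.6]
ee_rot: [157.3, 89.9, 158.3]
force: [-4.2, 3.9, 7.0]
gripper_width: 48.3
time_s: 16.22
ee_pos: [513.6, -126.3, 78.6]
ee_rot: [167.1, 89.8, 168.1]
force: [-5.7, 3.4, 9.4]
gripper_width: 47.9
```

```bash
python3 -m creep '[{"translation":[0.2,0,0],"delta_rot":[0,0,0]},{"translation":[0,0,0],"delta_rot":[0,0,0]},{"translation":[0,0,0],"delta_rot":[0,0,0]}]'
```

```text
time_s: 16.47
ee_pos: [513.7, -126.3, 78.5]
ee_rot: [172.0, 89.6, 173.0]
force: [-9.7, 2.2, 13.7]
gripper_width: 48.3
```

The clamp is at its end stop: the TCP holds at 513.7 while the force rises to about 10 N. I let go, rise and look.

```bash
python3 -m creep '[{"translation":[0,0,0],"delta_rot":[0,0,0]},{"translation":[0,0,0],"delta_rot":[0,0,0]},{"translation":[0,0,0],"delta_rot":[0,0,0]},{"translation":[0,0,0],"delta_rot":[0,0,0]},{"translation":[0,0,0],"delta_rot":[0,0,0]}]' 1;python3 -m creep '[{"translation":[-0.4,0,2],"delta_rot":[0,0,0]},{"translation":[0,0,4],"delta_rot":[0,0,0]},{"translation":[0,0,4],"delta_rot":[0,0,0]},{"translation":[0,0,4],"delta_rot":[0,0,0]},{"translation":[2,0,2],"delta_rot":[0,0,0]}]';python3 -m creep '[{"translation":[3.5,0,0],"delta_rot":[0,0,0]},{"translation":[3.5,0,0],"delta_rot":[0,0,0]},{"translation":[3.5,0,0],"delta_rot":[0,0,0]},{"translation":[0,0,0],"delta_rot":[0,0,0]},{"translation":[0,0,0],"delta_rot":[0,0,0]}]'
python3 - <<'E'
from h import *
s=readout.state();print(s['ee_pos'])
grab('wrist','w7')
E
```

```text
time_s: 16.88
ee_pos: [517.4, -127.3, 78.0]
ee_rot: [-61.6, 89.9, -60.6]
force: [0.4, -0.3, -0.2]
gripper_width: 78.6
time_s: 17.3
ee_pos: [532.6, -127.6, 243.7]
ee_rot: [-27.3, 89.6, -26.3]
force: [0.9, 0.6, 0.6]
gripper_width: 91.2
time_s: 17.72
ee_pos: [639.0, -126.9, 236.4]
ee_rot: [-178.1, 89.9, -177.0]
force: [-0.8, 0.6, -0.2]
gripper_width: 91.1
[ 638.96139397 -126.89090203  236.37795027]
```

View pics/w7.png

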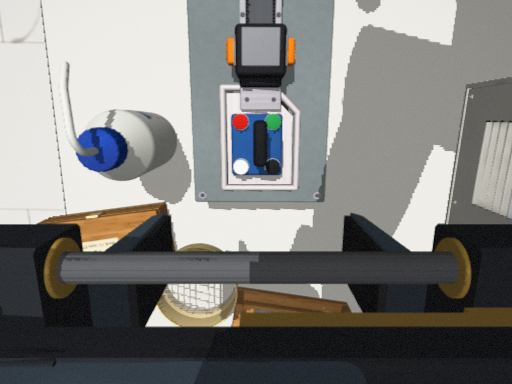

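Run:
```python
from h import *
crop('w7',200,0,320,210,4,'c10')
P=lambda x,y,z:px('w7',x,y,z).round(1)
print('lip',P(261,109,71),'btn',P(232,51,86),P(291,51,86))
```

```text
lip [ 563.7 -124.6   71. ] btn [ 514. -152.   86.] [513.1 -98.7  86. ]
```

View pics/c10.png

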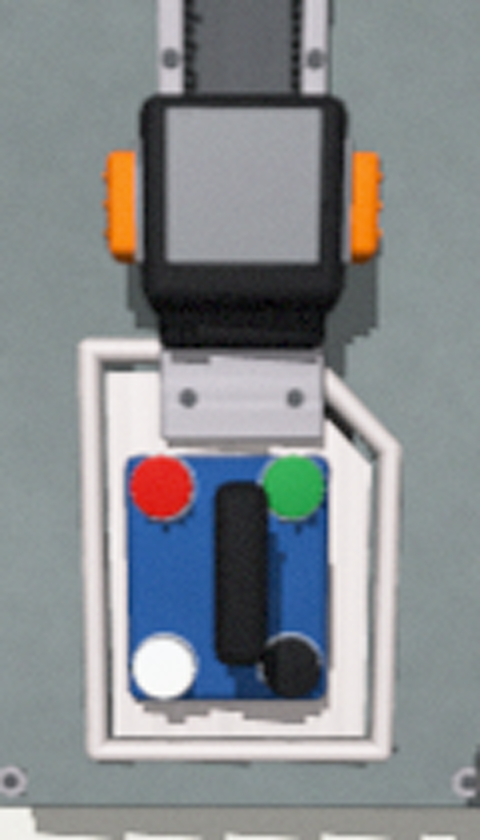

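The lip front is at x ≈ 564 mm (home predicts 564.5), covering the ledge. The button faces are about 62 mm apart, so both are out and locked, and the carrier is flat inside the walls. I hand in.

Run:
```python
from workcell import env
print(env.job_done())
```

```text
the job is handed in; nothing more can be done
None
```

The job is done and handed in, finishing at about 18 s of the 64 s allowed. I slid the clamp back, seated the blue carrier in the nest with its cut corner matching, slid the clamp fully forward and released it so it locked.

**Last checks:**
- **Carrier:** before clamping, the carrier's foot measured 62–66 mm above the bench all round (nominal 64), so it was flat and seated. In the final wrist picture it still lies inside the walls.
- **Clamp position:** it stopped dead at TCP x = 513.7 mm while the push force rose to about 10 N. The lip edge measured x ≈ 564 mm against a predicted 564.5 mm when fully home, so it covers the ledge.
- **Clamp lock:** the button faces measured about 62 mm apart, so both are out. I did not test the lock by tugging on the clamp.
- **Bystanders:** I made no deliberate contact and saw no unexpected force readings. The bottle and red-capped vial looked undisturbed in the pictures. I did not re-check the bulb or the black-capped vial at the end.
- **Robot:** it was well above the bench and touching nothing at hand-in.

One disagreement came up: two wrist views placed the nest about 1.5 mm apart sideways. I settled it by comparing the plate with the nest walls in one close picture just before lowering. They agreed to about 0.3 mm.

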